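# Hang a keyhole hook bracket on a headed screw

### The arm

A 6-joint arm with a two-finger parallel gripper is mounted at the origin on a cart in front of the work surface, level with it; the furniture and walls round the work are solid. World frame = base frame: x ahead of the robot, y to its left, z up, the work surface at z = 0. Lengths are in mm, angles in rad, forces in N, time in s.
With the tool pointing down it reaches from about 275 to 825 mm from the base axis. Payload 5.2 kg.
Tool frame: the origin (TCP) lies at the very end of the fingers, on their centre line; the grasp point (between the pads) lies 19 mm behind it; z points along the fingers, y is the line along which they close (so a half turn about z gives the same grasp; the last joint's range is limited). The gripper opens to 93 mm and grips with 3 to 60 N. Pads are 15 mm wide; open, the fingers measure 128 mm over their backs; the gripper's body (75 mm by 188 mm) begins 65 mm behind the grasp point.
Start: joints at [1.001, 0.259, 1.535, -0, 1.348, -0.203], TCP at [197.225, 513.427, 218.653] pointing down, gripper open.
Joint ranges: [-3.14, 3.14], [-0.91, 2.08], [0.19, 2.58], [-1.22, 4.36], [0.22, 2.71], [-3.12, 3.12]. Speed limits (rad/s): [2.57, 2.57, 3.14, 3.14, 3.14, 3.14].

### API

Orientations are given as [roll, pitch, yaw] about the fixed x, y, z axes, in that order (R = Rz(yaw) Ry(pitch) Rx(roll)).
In Python, from workcell import bot gives the robot as it stands.
- The arm moves only by the shell command python3 -m jog 'ROWS'. ROWS is JSON, a list of rows, each a list of 5 numbers: the opening, from 0 (shut) to 1 (fully open), then the shift along the tool's x, y, z normalised to -1 to 1, where 1 is 0.02 m, then the turn about the tool's z normalised to -1 to 1, where 1 is 0.1 rad. A call has 1 to 5 rows; each row shifts and turns the commanded pose from where the row before left it, along the tool's axes as they then stand; what a row does not reach is not made up. A row lasts 1/12 s, in which the tool goes at most 41.7 mm and 7.16 degrees, less where a joint would pass 70% of its speed; a pose out of reach is approached as far as the arm can. A call with a number of a shift or a turn outside -1 to 1 is refused whole. A call with a gripper value outside its range is refused whole. The fingers move at their own pace and stop on an object; the grip force is fixed at half the most. Time passes only in rows, so rows that do not move let the fingers close. It gives the time, the measured TCP pose, the force, the opening and the grip force at its end, in the units of the state.
- bot.read_state(): the state, without advancing time (a new reading comes with each control period).
- bot.camera(name): name is "scene" or "top" or "wrist"; returns the picture (420x560x3 uint8, red, green, blue); there is no depth.
- bot.calibration(name): a dict with "K" (3x3 intrinsics, pixels), "T" (4x4, takes a point from camera to world coordinates); the wrist camera has in their place "tool_from_camera" (4x4, takes a point from camera to tool coordinates, whose origin is the TCP and whose axes are the flange's). Camera axes: x right, y down, z forward; pixel columns grow to the right and rows downward; lengths in mm; the calibration is good to about 2 mm. A picture is of the moment at which its call begins: read the wrist's pose just before it. calibration takes no time and is no camera call.
- bot.finish_job(): hands the job in; it is judged then, once.
Trained networks look in the newest picture that a camera, given by its name, has taken for a name from the list of things; names that differ only in an ending like _2 or _b are one class to them, and where a whole thing is asked for, a point or a joint stands for the part that bears it (a point fixed in the world has none). Each returns a list of dicts, best first, with "confidence" (0 to 1); they miss things now and then, are a little off and sometimes report something else, mostly with a low value. They report only what shows in the picture. A call takes as long as a camera call. They do not tell look-alikes from the thing itself.
- bot.spot_in(label, camera): "position" ([row, column] in pixels, amid what is visible of it).
- bot.trace(label, camera): "mask" (420x560 bool, what is visible of it) and "position" ([row, column] in pixels, amid what is visible of it).
The state is a dict: "time_s": time; "joint_positions": joint angles; "joint_vel": joint speeds; "joint_efforts": joint torques, N m; "tcp_pos": TCP position; "tcp_rot": TCP orientation; "contact_force": force on the tool from outside, world axes, zero at the start; "ft_torque": the same for the moment, N m; "finger_gap": finger opening in mm; "grasp_force": force on a finger pad.
Only numpy, scipy, OpenCV 4.12 (cv2) and the standard library are available. Lean on these libraries where they do the work, as an engineer would, in place of code of your own. Each camera call takes 0.05 s, during which the arm holds its last target. There are 200 camera calls.

### The job

Pick up the blue hook bracket by its upturned tip, hang it on the brass-headed screw of the grey upright panel by passing the wide end of its keyhole over the head, then guide it down, still holding it, until the screw is at the very end of the narrow slot, and let go so that it hangs upright and flat on the panel. The screw may be clamped anywhere along its horizontal slot, so feel for it, and do it gently: never push the bracket hard against the screw or the panel. Do not disturb the wash bottle, the timer and the small beaker.

Things in the scene. Friction and masses are not known exactly. Their poses are not given: they have to be found in the camera images.
- bracket_tip (a point): Grasp point on the upturned tip of the loose blue hook bracket, which stands upright on the bench (about 0.18 kg). The tip is a post 16 x 16 mm that rises to 70 mm above the bracket's underside; this point is on its axis, 54 mm above the underside. Axes: z up, x from the post towards the back plate, y across. Pinch the post across y, from above.
- bracket_seat (a point): Point on the back face of the bracket's plate, on the middle line, 66 mm above the underside: the screw's axis passes here when the bracket hangs fully down. It is 22 mm above the centre of the keyhole's wide part, and 12 mm above and 56 mm in +x of bracket_tip. Same axes as bracket_tip.
- panel_mid (a point): Point on the front face of the panel, middle of its horizontal slot, 150 mm above the bench. Axes: z up, x into the panel, y along the slot. The rigid screw sticks out towards -x at exactly this height, but up to 18 mm to either side along y, which no reading tells. Shank 7 mm thick, bare for 8 mm; then the brass head, 17 mm in diameter, 4 mm thick (its front 12 mm off the panel).
- bracket: Whole bracket; origin 56 mm in +x of and 54 mm below bracket_tip, mid lower edge of the plate's back face; same axes. Plate 60 wide (y), 84 high, 6 mm thick; arm to the post 34 wide, 8 mm high. Keyhole on the middle line: wide part 22 x 22 mm, bevelled corners, centre 44 mm above the underside; its top narrows at 45 degrees into a 10 mm slot that ends 69.5 mm above the underside.
- stand: Fixed stand: dark foot, grey upright panel and its screw, all rigid. Origin on the bench straight under panel_mid, same axes. Panel 120 mm wide, 12 mm thick, its top edge 16 mm above panel_mid; the foot is 14 mm high, 140 mm wide and reaches 40 mm out in front of the panel.
- wash_bottle: Bystander: clear wash bottle with red spout, 114 x 99 x 198 mm, loose, at the left. Origin at its underside.
- timer: Bystander: white timer, 62 x 62 x 19 mm, loose, at the left near the bench's front edge. Origin at its underside.
- beaker_2: Bystander: small glass beaker, 58 x 56 x 68 mm, loose, at the far right. Origin at its underside.
Mind the look-alikes: they are no part of the job. What is meant by the bracket is not green or orange, and is the larger of those in its own colour.

How it is judged:
By the outcome, as a careful person would: the job done as asked, in the order asked, and still so for the second after the job is handed in, with the robot touching nothing.
It also fails if it takes over 64 s, if anything falls off the work surface, if the arm or the gripper's body presses on something with over 40 N, if the wrist force passes 120 N, or if a joint passes its speed limit or range.

## Working session

There is one attempt and no reset: what is moved stays moved. The work goes in short steps, Python scripts to look and compute and a shell command to move; the robot and the scene stay as the last step left them, time stands still between calls to the robot, and variables do not carry over. Pictures are saved under pics/ and viewed, at most 10 in all, crops included, and the job is handed in when it is done.

```bash
mkdir -p pics; ls; python3 - <<'E'
from workcell import bot
import cv2,numpy as np
np.set_printoptions(precision=3,suppress=True)
a=bot.camera("scene");b=bot.camera("top")
cv2.imwrite("pics/a.png",cv2.cvtColor(a,cv2.COLOR_RGB2BGR));cv2.imwrite("pics/b.png",cv2.cvtColor(b,cv2.COLOR_RGB2BGR))
for c in("scene","top"):
  k=bot.calibration(c);print(c,k["K"],k["T"])
  for l in("bracket","bracket_tip","panel_mid","stand","wash_bottle","timer","beaker_2"):
    print(l,[(np.round(d["position"]).tolist(),round(d["confidence"],2)) for d in bot.spot_in(l,c)])
print(bot.calibration("wrist"));s=bot.read_state();print(s)
E
```

```text
pics
scene [[495.577   0.    282.62 ]
 [  0.    495.577 205.276]
 [  0.      0.      1.   ]] [[   0.846   -0.354    0.399    4.153]
 [  -0.533   -0.559    0.635 -838.7  ]
 [  -0.002   -0.75    -0.662  997.935]
 [   0.       0.       0.       1.   ]]
bracket [([214.0, 258.0], 0.92), ([233.0, 274.0], 0.81), ([205.0, 217.0], 0.6), ([200.0, 306.0], 0.38)]
bracket_tip [([183.0, 259.0], 0.94), ([208.0, 216.0], 0.8), ([216.0, 254.0], 0.61), ([232.0, 277.0], 0.53)]
panel_mid [([200.0, 306.0], 0.85), ([214.0, 256.0], 0.23)]
stand [([203.0, 306.0], 0.89)]
wash_bottle [([157.0, 224.0], 0.62), ([215.0, 252.0], 0.22)]
timer [([195.0, 185.0], 0.57), ([200.0, 305.0], 0.39)]
beaker_2 [([278.0, 416.0], 0.82)]
top [[466.485   0.    284.636]
 [  0.    466.485 200.516]
 [  0.      0.      1.   ]] [[   0.025   -0.986    0.164  330.331]
 [  -0.999   -0.021    0.029    4.395]
 [  -0.025   -0.164   -0.986 1345.451]
 [   0.       0.       0.       1.   ]]
bracket [([186.0, 226.0], 0.61), ([216.0, 260.0], 0.54), ([211.0, 298.0], 0.54), ([243.0, 234.0], 0.48)]
bracket_tip [([214.0, 260.0], 0.66), ([243.0, 232.
[... 336 characters left out ...]
]]), 'tool_from_camera': array([[   0.   ,   -0.957,   -0.29 ,   81.072],
       [   1.   ,    0.   ,   -0.   ,   -0.195],
       [   0.   ,   -0.29 ,    0.957, -165.491],
       [   0.   ,    0.   ,    0.   ,    1.   ]])}
{'time_s': 0.8, 'joint_positions': array([ 1.001,  0.259,  1.535, -0.   ,  1.348, -0.203]), 'joint_vel': array([ 0.001,  0.   ,  0.002, -0.   ,  0.001, -0.002]), 'joint_efforts': array([ -0.001, -43.714, -28.429,   0.072,   0.031,  -0.   ]), 'tcp_pos': array([197.22 , 513.429, 218.651]), 'tcp_rot': array([3.142, 0.   , 2.775]), 'contact_force': array([-0.894,  0.578, -0.105]), 'ft_torque': array([ 0.017,  0.016, -0.042]), 'grasp_force': 0.0, 'finger_gap': 92.9105122161447}
```

```bash
python3 - <<'E'
import cv2,numpy as np
a=cv2.imread("pics/a.png")[140:310,150:450];b=cv2.imread("pics/b.png")[110:290,140:440]
cv2.imwrite("pics/a2.png",cv2.resize(a,(800,453),interpolation=cv2.INTER_CUBIC));cv2.imwrite("pics/b2.png",cv2.resize(b,(800,480),interpolation=cv2.INTER_CUBIC))
E
```

```text
(no output)
```

View pics/a2.png

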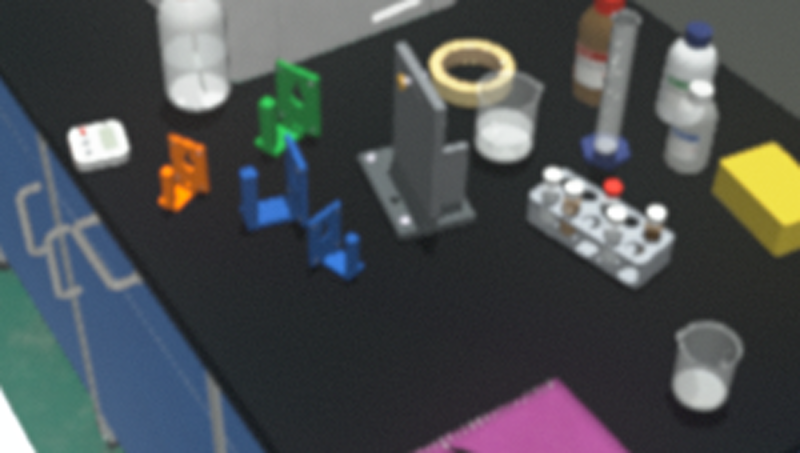

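View pics/b2.png

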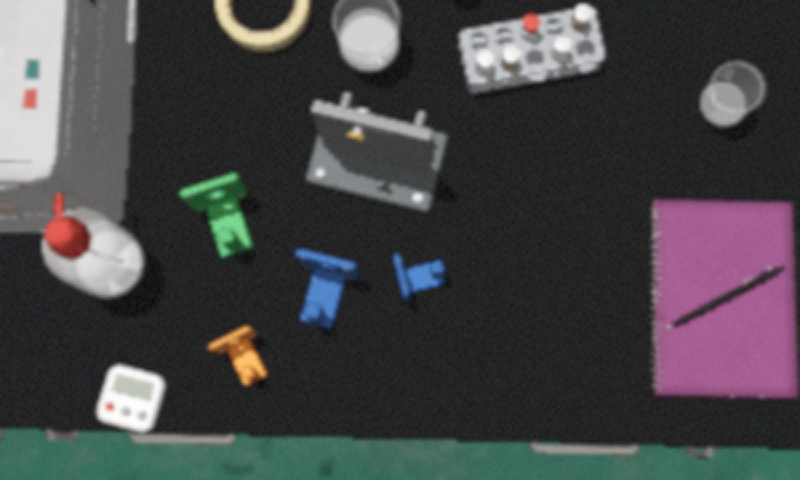

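The candidates, as (row, col) in the top view, are green (187,222), orange (243,232), small blue (211,298) and large blue (216,261). I choose the large blue one, in the crop at (325,285). In the scene crop its post is at (250,190) and its plate at (297,180). A brass head shows on the panel at top crop (357,133), left of the panel's middle. Next I compute coarse positions.

```bash
cat >h.py <<'E'
from workcell import bot
import cv2,numpy as np
from scipy.spatial.transform import Rotation as R
np.set_printoptions(precision=3,suppress=True)
def cam(n):
  k=bot.calibration(n)
  if n!="wrist": return k["K"],k["T"]
  s=bot.read_state();T=np.eye(4);T[:3,:3]=R.from_euler("xyz",s["tcp_rot"]).as_matrix();T[:3,3]=s["tcp_pos"]
  return k["K"],T@k["tool_from_camera"]
def ray(n,r,c,C=None):
  K,T=C or cam(n);d=T[:3,:3]@np.linalg.solve(K,[c,r,1]);return T[:3,3],d/np.linalg.norm(d)
def atz(n,r,c,z,C=None):
  o,d=ray(n,r,c,C);return o+d*(z-o[2])/d[2]
def proj(n,p,C=None):
  K,T=C or cam(n);q=K@(np.linalg.inv(T)@np.append(p,1))[:3];return q[1]/q[2],q[0]/q[2]
def tool(p):  # world displacement -> tool axes, units of 20mm
  s=bot.read_state();return R.from_euler("xyz",s["tcp_rot"]).as_matrix().T@np.array(p)
E
python3 - <<'E'
from h import *
f=lambda u,v,z:atz("top",110+v*.375,140+u*.375,z)
for n,u,v,z in[("plateL",298,252,84),("plateR",355,266,84),("post",318,315,62),("footFL",307,182,14),("footFR",430,208,14),("panL",315,108,166),("panR",436,135,166),("screw",356,134,150)]: print(n,f(u,v,z))
g=lambda u,v,z:atz("scene",140+v*.375,150+u*.375,z)
for n,u,v,z in[("post top",249,170,70),("foot front left corner",360,157,14),("footFR",405,234,14),("screw",405,80,150),("panTL",400,45,166),("panTR",438,105,166)]:print(n,g(u,v,z))
E
```

```text
plateL [526.535 131.197  84.   ]
plateR [513.258  72.092  84.   ]
post [464.271 110.18   62.   ]
footFL [615.245 131.216  14.   ]
footFR [588.988  -4.033  14.   ]
panL [656.973 111.526 166.   ]
panR [631.995  -7.505 166.   ]
screw [635.611  71.43  150.   ]
post top [472.32  117.154  70.   ]
foot front left corner [618.56  126.778  14.   ]
footFR [591.498  -5.67   14.   ]
screw [640.496  73.082 150.   ]
panTL [658.289 109.853 166.   ]
panTR [633.499   3.51  166.   ]
```

```bash
python3 -m jog '[[1,0,0,0,-0.8],[1,0,0,0,-0.85],[1,-1,-1,0,0],[1,-1,-1,0,0],[1,-1,-1,0,0]]'
python3 -m jog '[[1,-1,-1,0,0],[1,-1,-1,0,0],[1,-1,-1,0,0],[1,-1,-1,0,0],[1,-1,-1,0,0]]'
python3 -m jog '[[1,-1,-1,0,0],[1,-1,-1,0,0],[1,-1,-1,0,0],[1,-1,-1,0,0],[1,-1,-1,0,0]]'
python3 -m jog '[[1,-1,-1,0,0],[1,-1,-1,0,0],[1,-1,-1,0,0],[1,-1,-1,0,0],[1,0,0,0,0]]'
python3 - <<'E'
from h import *
a=bot.camera("wrist");cv2.imwrite("pics/w1.png",cv2.cvtColor(a,cv2.COLOR_RGB2BGR))
s=bot.read_state();print(s["tcp_pos"],s["tcp_rot"])
for l in("bracket","bracket_tip","stand"):print(l,[(np.round(d["position"],1).tolist(),round(d["confidence"],2)) for d in bot.spot_in(l,"wrist")])
E
```

```text
time_s: 1.22
tcp_pos: [244.1, 442.0, 218.5]
tcp_rot: [-3.141, 0.0, 2.941]
contact_force: [0.5, 0.6, -1.0]
finger_gap: 93.0
grasp_force: 0.0
time_s: 1.63
tcp_pos: [322.5, 323.5, 218.8]
tcp_rot: [3.141, 0.0, 2.94]
contact_force: [0.4, 1.0, -0.0]
finger_gap: 93.3
grasp_force: 0.0
time_s: 2.05
tcp_pos: [400.5, 205.3, 218.9]
tcp_rot: [3.141, 0.001, 2.94]
contact_force: [0.6, 0.7, -0.5]
finger_gap: 92.8
grasp_force: 0.0
time_s: 2.47
tcp_pos: [465.0, 108.4, 218.7]
tcp_rot: [-3.14, 0.002, 2.936]
contact_force: [0.9, -0.9, -0.2]
finger_gap: 92.7
grasp_force: 0.0
[463.477 110.237 218.582] [-3.141  0.     2.936]
bracket [([124.6, 350.3], 0.85), ([250.2, 405.4], 0.82), ([225.5, 278.4], 0.8), ([239.2, 196.7], 0.6)]
bracket_tip [([251.6, 406.0], 0.95), ([223.5, 279.0], 0.83), ([239.3, 197.8], 0.79), ([121.7, 353.1], 0.62)]
stand [([374.9, 254.7], 0.77)]
```

View pics/w1.png

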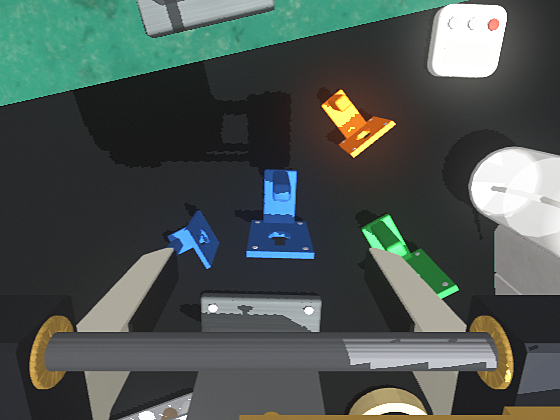

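```bash
python3 - <<'E'
from h import *
a=cv2.imread("pics/w1.png")[155:275,220:340]
cv2.imwrite("pics/w1c.png",cv2.resize(a,(600,600),interpolation=cv2.INTER_CUBIC))
E
```

```text
(no output)
```

View pics/w1c.png

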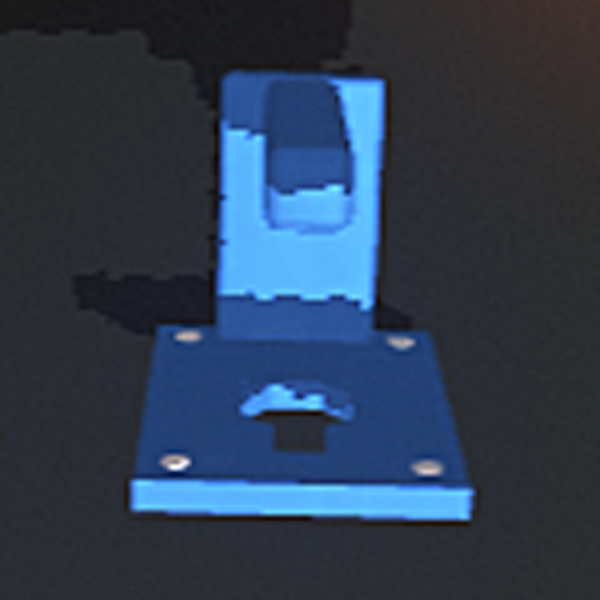

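The crop shows the large blue bracket with the keyhole in its plate. The post's top face is centred at crop (311,187), the plate's top edge runs from (131,499) to (472,504), and this is the right object.

```bash
python3 - <<'E'
from h import *
f=lambda u,v,z:atz("wrist",155+v/5,220+u/5,z)
BL,BR,FL,FR=f(131,516,84),f(472,520,84),f(131,481,84),f(472,487,84)
print(BL,BR,FL,FR,"width",np.linalg.norm(BL-BR),"yaw",np.arctan2(*( (BR-BL)[[0,1]]*[-1,1])))
P=[f(268,145,70),f(350,148,70),f(355,225,70),f(266,225,70)]
p=np.mean(P,axis=0);print(p,[np.linalg.norm(P[i]-P[i-1]) for i in range(4)])
back=(BL+BR)/2;print("back mid",back,"dist",back-p,np.linalg.norm((back-p)[:2]))
s=bot.read_state();print(tool(p-s["tcp_pos"])/20)
E
```

```text
[514.751  79.036  84.   ] [527.697 138.48   84.   ] [508.14   80.523  84.   ] [521.385 139.547  84.   ] width 60.836654884327295 yaw -0.21444510098437145
[465.15  121.616  70.   ] [np.float64(14.60025361000784), np.float64(14.40492909539932), np.float64(14.09889739673822), np.float64(15.81925632886541)]
back mid [521.224 108.758  84.   ] dist [ 56.074 -12.858  14.   ] 57.52899174490574
[-0.088  0.472  7.428]
```

```bash
python3 -m jog '[[0.5,-0.13,0.45,0,0.12],[0.5,0,0,1,0],[0.5,0,0,1,0],[0.5,0,0,1,0],[0.5,0,0,1,0]]'
python3 -m jog '[[0.5,0,0,1,0],[0.5,0,0,0.5,0],[0.5,0,0,0,0]]'
python3 - <<'E'
from h import *
a=bot.camera("wrist");cv2.imwrite("pics/w2.png",cv2.cvtColor(a,cv2.COLOR_RGB2BGR))
s=bot.read_state();print(s["tcp_pos"],s["tcp_rot"],s["contact_force"],s["finger_gap"])
E
```

```text
time_s: 3.08
tcp_pos: [465.8, 121.9, 138.1]
tcp_rot: [3.141, 0.001, 2.93]
contact_force: [-0.9, 0.2, 0.8]
finger_gap: 64.2
grasp_force: 0.0
time_s: 3.33
tcp_pos: [464.3, 121.4, 106.7]
tcp_rot: [-3.141, -0.004, 2.929]
contact_force: [-0.0, 0.4, -0.1]
finger_gap: 47.5
grasp_force: 0.0
[465.445 121.239 108.155] [-3.141 -0.002  2.929] [0.509 0.44  0.09 ] 46.95064540401728
```

View pics/w2.png

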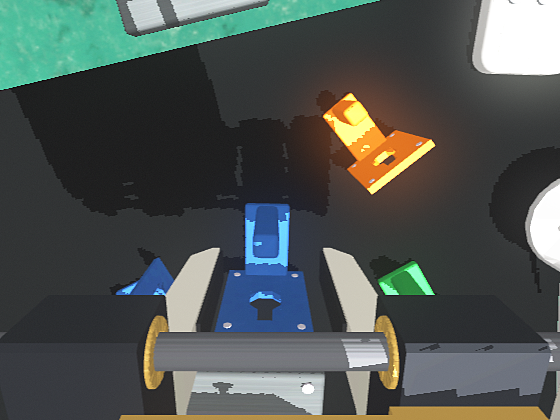

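The fingers straddle the post, with the tips near columns 218 and 323 and the post near 267. The way down is clear.

```bash
python3 -m jog '[[0.5,0,0,1,0],[0.5,0,0,1,0],[0.5,0,0,1,0],[0.5,0,0,0.65,0],[0.5,0,0,0,0]]'
python3 -m jog '[[0.3,0,0,0,0],[0.2,0,0,0,0],[0,0,0,0,0],[0,0,0,0,0],[0,0,0,0,0]]'
python3 -m jog '[[0,0,0,0,0],[0,0,0,0,0],[0,0,0,0,0]]'
```

```text
time_s: 3.8
tcp_pos: [465.6, 120.8, 34.7]
tcp_rot: [-3.141, -0.002, 2.928]
contact_force: [-0.8, -0.2, -0.6]
finger_gap: 46.5
grasp_force: 0.0
time_s: 4.22
tcp_pos: [467.1, 120.3, 36.6]
tcp_rot: [-3.141, 0.002, 2.928]
contact_force: [-0.9, -2.0, 2.5]
finger_gap: 17.4
grasp_force: 1.4
time_s: 4.47
tcp_pos: [467.0, 120.3, 36.3]
tcp_rot: [3.142, 0.001, 2.928]
contact_force: [-0.7, -1.3, 5.6]
finger_gap: 15.6
grasp_force: 29.9
```

The bracket would hide the screw from the wrist camera once lifted. It hasn't moved yet, so I let go and measure the screw and panel close up first. The grasp itself also gives me the camera's bias, since the TCP centred on the post.

```bash
python3 -m jog '[[0.5,0,0,0,0],[0.5,0,0,0,0],[0.5,0,0,0,0],[0.5,0,0,-1,0],[0.5,0,0,-1,0]]'
python3 -m jog '[[0.5,0,0,-1,0],[0.5,0,0,-1,0],[0.5,0,0,-1,0],[0.5,0,0,-1,0],[0.5,-1,-0.5,-1,0]]'
python3 -m jog '[[0.5,-1,0,-1,0],[0.5,-1,0,-0.4,0],[0.5,-1,0,0,0],[0.5,-1,0,0,0],[0.5,-1,0,0,0]]'
python3 -m jog '[[0.5,-1,0,0,0],[0.5,-0.4,0,0,0],[0.5,0,0,0,0],[0.5,0,0,0,0]]'
python3 - <<'E'
from h import *
a=bot.camera("wrist");cv2.imwrite("pics/w3.png",cv2.cvtColor(a,cv2.COLOR_RGB2BGR))
s=bot.read_state();print(s["tcp_pos"],s["tcp_rot"]);K,T=cam("wrist");np.savez("w3.npz",K=K,T=T)
E
```

```text
time_s: 4.88
tcp_pos: [465.1, 120.5, 74.9]
tcp_rot: [-3.141, -0.004, 2.928]
contact_force: [0.4, 0.2, 0.0]
finger_gap: 43.6
grasp_force: 0.0
time_s: 5.3
tcp_pos: [481.0, 108.3, 176.2]
tcp_rot: [3.141, -0.003, 2.93]
contact_force: [0.3, 0.7, 0.5]
finger_gap: 46.5
grasp_force: 0.0
time_s: 5.72
tcp_pos: [582.5, 85.1, 203.6]
tcp_rot: [3.141, -0.0, 2.928]
contact_force: [0.2, 0.0, -0.6]
finger_gap: 46.1
grasp_force: 0.0
time_s: 6.05
tcp_pos: [608.3, 79.4, 202.9]
tcp_rot: [-3.141, -0.002, 2.928]
contact_force: [-0.5, 0.5, 0.0]
finger_gap: 46.3
grasp_force: 0.0
[607.959  79.61  203.201] [-3.141 -0.002  2.928]
```

View pics/w3.png

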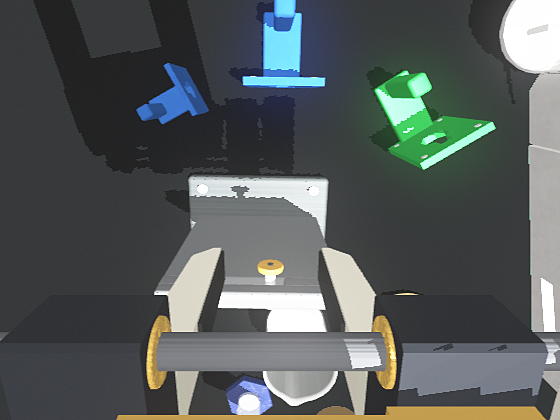

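The brass head is clear at (row 267, col 270), the foot's front edge runs near row 178 from col 190 to 327, and the bracket's plate top is at rows 77–87. I zoom in for precise pixels.

```bash
python3 - <<'E'
from h import *
a=cv2.imread("pics/w3.png")[165:325,160:340]
cv2.imwrite("pics/w3c.png",cv2.resize(a,None,fx=3.75,fy=3.75,interpolation=cv2.INTER_CUBIC)[:600,:675])
h=cv2.cvtColor(cv2.imread("pics/w3.png"),cv2.COLOR_BGR2HSV)
m=((h[...,0]>12)&(h[...,0]<35)&(h[...,1]>120)).astype(np.uint8);m[:240]=0;m[295:]=0;m[:,:230]=0;m[:,310:]=0
ys,xs=np.nonzero(m);print("brass rows",ys.min(),ys.max(),"cols",xs.min(),xs.max(),len(xs))
for r in range(ys.min(),ys.max()+1):print(r,xs[ys==r].min(),xs[ys==r].max(),end=";")
b=cv2.inRange(h,(95,120,60),(125,255,255));b[95:]=0;b[:70]=0;b[:,:230]=0;b[:,340:]=0
for r in range(74,92):
  x=np.nonzero(b[r])[0];print(r,x.min() if len(x) else 0,x.max() if len(x) else 0,end=";")
E
```

```text
brass rows 260 270 cols 258 283 192
260 263 276;261 261 278;262 260 280;263 259 281;264 258 282;265 258 282;266 258 283;267 258 283;268 258 279;269 258 275;270 258 259;74 250 299;75 252 301;76 242 314;77 242 325;78 242 325;79 242 325;80 242 325;81 242 325;82 242 325;83 242 325;84 242 324;85 243 324;86 246 324;87 249 318;88 296 312;89 0 0;90 0 0;91 0 0;
```

View pics/w3c.png

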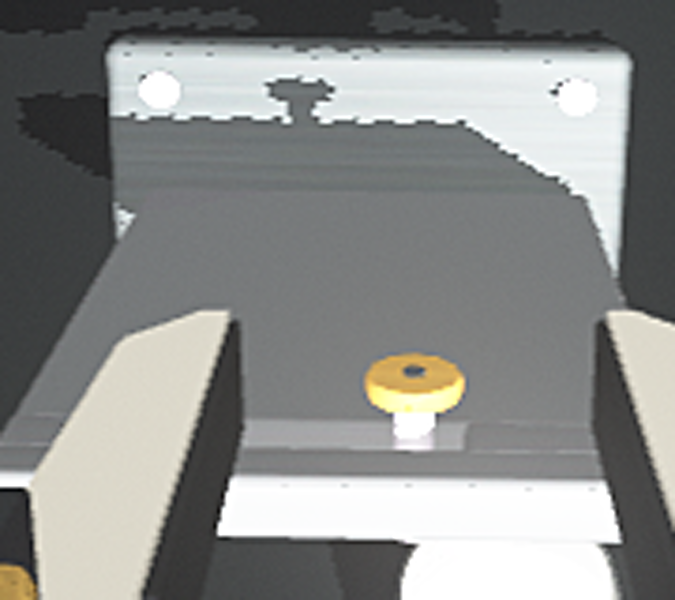

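```bash
python3 - <<'E'
from h import *
d=np.load("w3.npz");C=(d["K"],d["T"])
f=lambda u,v,z:atz("",165+v/3.75,160+u/3.75,z,C)
yaw=lambda A,B:np.arctan2(-(B-A)[0],(B-A)[1])
s=f(414,371,150);A,B=f(235,479,166),f(605,482,166);F=f(135,40,14),f(605,47,14);G=f(145,190,14),f(575,195,14)
FC=f(107,60,14),f(630,60,14)
print("headfront",s,"panel",A,B,yaw(A,B),"foot",F,yaw(*F),"base line",G,yaw(*G),"corners",FC,np.linalg.norm(FC[0]-FC[1]))
t=yaw(*F);e=np.array([np.cos(t),np.sin(t)]);y=np.array([-np.sin(t),np.cos(t)])
print("panel normal dist: screwfront",e@s[:2],"panel top",e@A[:2],e@B[:2],"foot front",e@F[0][:2],e@F[1][:2],"base",e@G[0][:2])
print("lateral screw",y@s[:2],"foot corners",y@FC[0][:2],y@FC[1][:2],"mid",y@(FC[0]+FC[1])[:2]/2)
P=[atz("",r,c,84,C) for r,c in((87,243),(87,325))];print("plate back top",P,np.mean(P,axis=0),yaw(*P),np.linalg.norm(P[0]-P[1]))
E
```

```text
headfront [632.173  73.739 150.   ] panel [637.513  42.293 166.   ] [651.023 102.044 166.   ] -0.22237929761715253 foot (array([587.715,   8.196,  14.   ]), array([615.688, 128.42 ,  14.   ])) -0.22861041806248536 base line (array([628.29 ,  -0.321,  14.   ]), array([654.382, 113.357,  14.   ])) -0.22561789025426163 corners (array([591.337,  -0.465,  14.   ]), array([620.531, 134.252,  14.   ])) 137.8434927426269
panel normal dist: screwfront 599.0140118283583 panel top 611.3412783446934 610.9595667728993 foot front 570.5665997927961 570.5665997927961 base 612.016384384644
lateral screw 215.08635233799455 foot corners 133.55888802977125 271.386456214709 mid 202.4726721222401
plate back top [array([519.129,  77.487,  84.   ]), array([531.947, 136.601,  84.   ])] [525.538 107.044  84.   ] -0.2135179936229711 60.48860041759218
```

The measurements agree with each other:
- The head front lies 12 mm off the panel.
- The screw is about 12–13 mm to the +y side of the middle.
- The panel yaw is about -0.22.

I go back, grasp and lift.

```bash
python3 -m jog '[[0.5,1,0,0,0],[0.5,1,0,0,0],[0.5,1,0,0,0],[0.5,1,0,0,0],[0.5,1,0,0,0]]'
python3 -m jog '[[0.5,1,0.5,0,0],[0.5,1,0,0,0],[0.5,0.4,0,0,0],[0.5,0,0,1,0],[0.5,0,0,1,0]]'
python3 -m jog '[[0.5,0,0,1,0],[0.5,0,0,1,0],[0.5,0,0,1,0],[0.5,0,0,1,0],[0.5,0,0,1,0]]'
python3 -m jog '[[0.5,0,0,1,0],[0.5,0,0,0.4,0],[0.3,0,0,0,0],[0,0,0,0,0],[0,0,0,0,0]]'
python3 -m jog '[[0,0,0,0,0],[0,0,0,0,0],[0,0,0,0,0],[0,0,0,0,0],[0,0,0,0,0]]'
python3 -m jog '[[0,0,0,-0.5,0],[0,0,0,-0.5,0],[0,0,0,-1,0],[0,0,0,-1,0],[0,0,0,0,0]]'
```

```text
time_s: 6.52
tcp_pos: [509.0, 101.1, 203.8]
tcp_rot: [3.142, -0.0, 2.928]
contact_force: [0.7, 1.4, 0.0]
finger_gap: 46.6
grasp_force: 0.0
time_s: 6.93
tcp_pos: [466.7, 120.9, 164.9]
tcp_rot: [3.141, 0.004, 2.929]
contact_force: [1.3, -1.4, -1.2]
finger_gap: 46.5
grasp_force: 0.0
time_s: 7.35
tcp_pos: [466.4, 120.4, 63.1]
tcp_rot: [3.141, 0.001, 2.928]
contact_force: [0.5, -0.0, -0.4]
finger_gap: 46.4
grasp_force: 0.0
time_s: 7.77
tcp_pos: [467.4, 120.5, 36.8]
tcp_rot: [3.141, 0.002, 2.928]
contact_force: [-0.0, 0.1, 0.1]
finger_gap: 31.0
grasp_force: 0.0
time_s: 8.18
tcp_pos: [467.3, 120.5, 36.6]
tcp_rot: [3.141, 0.002, 2.928]
contact_force: [-1.4, -0.1, 7.2]
finger_gap: 15.8
grasp_force: 30.0
time_s: 8.6
tcp_pos: [469.1, 120.7, 99.6]
tcp_rot: [3.14, 0.007, 2.928]
contact_force: [1.7, 0.6, -1.1]
finger_gap: 15.9
grasp_force: 30.0
```

```bash
python3 -m jog '[[0,0,0,-1,0.1],[0,0,0,-1,0],[0,-0.5,-0.48,-0.28,0],[0,-1,0,0,0],[0,-1,0,0,0]]'
python3 -m jog '[[0,-1,0,0,0],[0,-1,0,0,0],[0,-0.6,0,0,0],[0,0,0,0,0],[0,0,0,0,0]]'
python3 - <<'E'
from h import *
for c,(r,q,f,n) in {"scene":(150,230,120,160),"wrist":(60,120,300,300)}.items():
  a=bot.camera(c);cv2.imwrite("pics/%s4.png"%c,cv2.cvtColor(a,cv2.COLOR_RGB2BGR))
s=bot.read_state();print(s["tcp_pos"],s["tcp_rot"],s["contact_force"])
a=cv2.imread("pics/scene4.png")[110:250,230:370];b=cv2.imread("pics/wrist4.png")[100:400,80:440]
cv2.imwrite("pics/c4.png",np.hstack([cv2.resize(a,(400,400),interpolation=cv2.INTER_CUBIC),cv2.resize(b,(400,400))]))
E
```

```text
time_s: 9.02
tcp_pos: [513.8, 99.2, 141.5]
tcp_rot: [-3.142, 0.001, 2.918]
contact_force: [-0.1, 1.0, -1.9]
finger_gap: 15.7
grasp_force: 30.0
time_s: 9.43
tcp_pos: [563.6, 87.8, 140.0]
tcp_rot: [-3.141, -0.002, 2.917]
contact_force: [-0.5, 0.1, -2.4]
finger_gap: 15.7
grasp_force: 30.0
[562.677  88.348 140.402] [-3.141 -0.002  2.918] [-0.486 -0.111 -1.522]
```

View pics/c4.png

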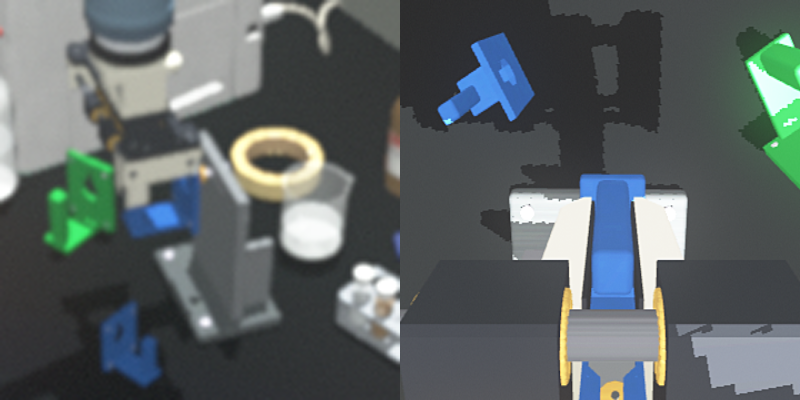

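```bash
python3 - <<'E'
from h import *
P=[]
for i in range(8):
  a=bot.camera("wrist");P.append(bot.read_state()["tcp_pos"])
P=np.array(P);print(P.mean(0),P.std(0))
h=cv2.cvtColor(a,cv2.COLOR_RGB2HSV)
br=cv2.inRange(h,(12,110,60),(35,255,255));bl=cv2.inRange(h,(95,100,30),(125,255,255))
for r in range(372,420,3):
  x=np.nonzero(br[r,230:320])[0]+230;y=np.nonzero(bl[r,200:340])[0]+200
  print(r,"brass",(x.min(),x.max()) if len(x) else 0,"blue runs",[(int(q[0]),int(q[-1])) for q in np.split(y,np.nonzero(np.diff(y)>2)[0]+1) if len(q)])
cv2.imwrite("pics/k.png",cv2.resize(cv2.cvtColor(a,cv2.COLOR_RGB2BGR)[340:420,215:325],None,fx=6,fy=6,interpolation=cv2.INTER_CUBIC))
E
```

```text
[563.255  88.638 141.259] [0.345 0.072 0.265]
372 brass (np.int64(230), np.int64(318)) blue runs [(244, 249), (292, 298)]
375 brass (np.int64(230), np.int64(318)) blue runs [(244, 250), (291, 298)]
378 brass (np.int64(230), np.int64(318)) blue runs [(223, 223), (244, 254), (287, 299), (319, 319)]
381 brass (np.int64(230), np.int64(318)) blue runs [(243, 257), (283, 299)]
384 brass (np.int64(230), np.int64(318)) blue runs [(243, 259), (281, 299)]
387 brass (np.int64(230), np.int64(317)) blue runs [(243, 259), (282, 299)]
390 brass (np.int64(261), np.int64(279)) blue runs [(242, 259), (281, 300)]
393 brass (np.int64(261), np.int64(279)) blue runs [(242, 259), (281, 300)]
396 brass (np.int64(261), np.int64(280)) blue runs [(242, 259), (282, 300)]
399 brass (np.int64(261), np.int64(280)) blue runs [(241, 259), (282, 301)]
402 brass (np.int64(261), np.int64(280)) blue runs [(241, 258), (282, 301)]
405 brass 0 blue runs [(241, 301)]
408 brass (np.int64(309), np.int64(319)) blue runs [(241, 302)]
411 brass (np.int64(308), np.int64(319)) blue runs [(240, 302)]
414 brass (np.int64(309), np.int64(319)) blue runs [(240, 302)]
417 brass (np.int64(230), np.int64(319)) blue runs []
```

View pics/k.png

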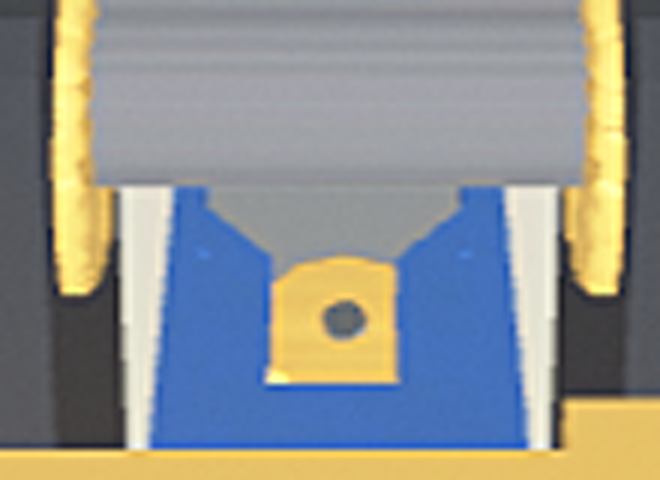

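The head's dot sits about 1.8 px (0.9 mm) to the +y side of the slot's middle line, so I shift by that. Then I advance in small steps, with a read-only force guard that stops the chain.

```bash
cat >ok.py <<'E'
from h import *
s=bot.read_state();f=tool(s["contact_force"]);p=s["tcp_pos"];print("tool force",f,"pos",p,"e %.1f y %.1f"%(p[0]*.9759-p[1]*.2182,p[0]*.2182+p[1]*.9759))
raise SystemExit(int(max(abs(f[0]),abs(f[1]))>4 or abs(f[2]-1.8)>4))
E
J="python3 -m jog"
python3 -m jog '[[0,-0.3,0.045,0,0],[0,-0.25,0,0,0],[0,0,0,0,0]]' >/dev/null; python3 ok.py &&
python3 -m jog '[[0,-0.06,0,0,0],[0,-0.06,0,0,0],[0,0,0,0,0]]' >/dev/null && python3 ok.py &&
python3 -m jog '[[0,-0.06,0,0,0],[0,-0.06,0,0,0],[0,0,0,0,0]]' >/dev/null && python3 ok.py &&
python3 -m jog '[[0,-0.06,0,0,0],[0,-0.06,0,0,0],[0,0,0,0,0]]' >/dev/null && python3 ok.py &&
python3 -m jog '[[0,-0.06,0,0,0],[0,-0.06,0,0,0],[0,0,0,0,0]]' >/dev/null && python3 ok.py
```

```text
tool force [-0.194 -0.15   1.346] pos [576.237  86.6   141.42 ] e 543.5 y 210.2
tool force [-0.427 -0.389  1.773] pos [577.31   86.287 141.125] e 544.6 y 210.2
tool force [0.644 0.646 1.88 ] pos [579.681  85.775 141.297] e 547.0 y 210.2
tool force [0.085 0.01  2.679] pos [582.082  85.245 141.299] e 549.5 y 210.2
tool force [-1.182 -0.548  1.836] pos [584.394  84.691 141.248] e 551.8 y 210.2
```

No contact: the head is inside the wide part. I continue until the plate lightly touches the panel.

```bash
python3 -m jog '[[0,-0.05,0,0,0],[0,-0.05,0,0,0],[0,0,0,0,0]]' >/dev/null; python3 ok.py &&
python3 -m jog '[[0,-0.05,0,0,0],[0,0,0,0,0],[0,0,0,0,0]]' >/dev/null && python3 ok.py &&
python3 -m jog '[[0,-0.05,0,0,0],[0,0,0,0,0],[0,0,0,0,0]]' >/dev/null && python3 ok.py &&
python3 -m jog '[[0,-0.05,0,0,0],[0,0,0,0,0],[0,0,0,0,0]]' >/dev/null && python3 ok.py &&
python3 -m jog '[[0,-0.05,0,0,0],[0,0,0,0,0],[0,0,0,0,0]]' >/dev/null && python3 ok.py &&
python3 -m jog '[[0,-0.05,0,0,0],[0,0,0,0,0],[0,0,0,0,0]]' >/dev/null && python3 ok.py
```

```text
tool force [-0.298  0.677  0.763] pos [586.325  84.24  141.278] e 553.8 y 210.1
tool force [-0.815  0.611  2.278] pos [586.965  84.155 141.177] e 554.5 y 210.2
tool force [ 5.262  0.138 -0.393] pos [586.976  84.179 141.106] e 554.5 y 210.2
```

```bash
python3 -m jog '[[0,0.03,0,0,0],[0,0,0,0,0]]' >/dev/null; python3 ok.py &&
python3 -m jog '[[0,0,0,0.1,0],[0,0,0,0,0]]' >/dev/null && python3 ok.py &&
python3 -m jog '[[0,0,0,0.1,0],[0,0,0,0,0]]' >/dev/null && python3 ok.py &&
python3 -m jog '[[0,0,0,0.1,0],[0,0,0,0,0]]' >/dev/null && python3 ok.py &&
python3 -m jog '[[0,0,0,0.1,0],[0,0,0,0,0]]' >/dev/null && python3 ok.py &&
python3 -m jog '[[0,0,0,0.1,0],[0,0,0,0,0]]' >/dev/null && python3 ok.py; python3 -c "
from h import *;print(bot.read_state()['ft_torque'])"
```

```text
tool force [ 3.415 -0.828  1.206] pos [586.997  84.171 141.051] e 554.5 y 210.2
tool force [ 4.393  0.023 -0.513] pos [586.981  84.192 139.097] e 554.5 y 210.2
[0.165 0.696 0.023]
```

```bash
python3 -m jog '[[0,0.03,0,0,0],[0,0,0,0,0]]' >/dev/null; python3 ok.py &&
python3 -m jog '[[0,0,0,0.1,0],[0,0,0,0,0]]' >/dev/null && python3 ok.py &&
python3 -m jog '[[0,0,0,0.1,0],[0,0,0,0,0]]' >/dev/null && python3 ok.py &&
python3 -m jog '[[0,0,0,0.1,0],[0,0,0,0,0]]' >/dev/null && python3 ok.py &&
python3 -m jog '[[0,0,0,0.1,0],[0,0,0,0,0]]' >/dev/null && python3 ok.py; python3 -c "
from h import *;print(bot.read_state()['ft_torque'])"
```

```text
tool force [1.991 0.815 2.006] pos [587.006  84.201 139.16 ] e 554.5 y 210.3
tool force [2.433 0.675 0.694] pos [586.983  84.129 137.114] e 554.5 y 210.2
tool force [ 2.731  0.49  -0.126] pos [586.958  84.087 134.98 ] e 554.5 y 210.1
tool force [ 2.389 -0.224  0.346] pos [586.957  84.068 132.929] e 554.5 y 210.1
tool force [ 2.699 -0.366  1.111] pos [586.966  84.088 130.896] e 554.5 y 210.1
[ 0.086  0.336 -0.018]
```

```bash
python3 -m jog '[[0,0,0,0.1,0],[0,0,0,0,0]]' >/dev/null; python3 ok.py &&
python3 -m jog '[[0,0,0,0.1,0],[0,0,0,0,0]]' >/dev/null && python3 ok.py &&
python3 -m jog '[[0,0,0,0.1,0],[0,0,0,0,0]]' >/dev/null && python3 ok.py &&
python3 -m jog '[[0,0,0,0.1,0],[0,0,0,0,0]]' >/dev/null && python3 ok.py &&
python3 -m jog '[[0,0,0,0.05,0],[0,0,0,0,0]]' >/dev/null && python3 ok.py &&
python3 -m jog '[[0,0,0,0.05,0],[0,0,0,0,0]]' >/dev/null && python3 ok.py &&
python3 -m jog '[[0,0,0,0.05,0],[0,0,0,0,0]]' >/dev/null && python3 ok.py &&
python3 -m jog '[[0,0,0,0.05,0],[0,0,0,0,0]]' >/dev/null && python3 ok.py
```

```text
tool force [ 2.96  -0.447  1.235] pos [586.94   84.138 128.863] e 554.4 y 210.2
tool force [1.68  0.397 1.302] pos [586.957  84.12  126.898] e 554.5 y 210.2
tool force [1.973 0.248 1.829] pos [586.956  84.129 124.887] e 554.5 y 210.2
tool force [1.943 0.231 3.449] pos [586.93   84.106 122.889] e 554.4 y 210.1
tool force [ 1.191 -0.25   1.654] pos [586.954  84.128 122.077] e 554.5 y 210.2
tool force [1.301 0.55  1.323] pos [586.943  84.131 121.128] e 554.4 y 210.2
tool force [ 2.576 -0.011 -0.357] pos [586.991  84.157 120.46 ] e 554.5 y 210.2
tool force [ 3.8    0.095 -5.187] pos [587.004  84.159 120.237] e 554.5 y 210.2
```

Seat contact comes at z = 120.3, as predicted. I ease the load and let go.

```bash
python3 -m jog '[[0,0,0,-0.015,0],[0,0,0,0,0]]' >/dev/null; python3 ok.py
python3 -m jog '[[0.25,0,0,0,0],[0.3,0,0,0,0],[0.3,0,0,0,0],[0.3,0,0,0,0],[0.3,0,0,0,0]]'; python3 ok.py
python3 - <<'E'
from h import *
for c in("scene","wrist"):
  cv2.imwrite("pics/%s5.png"%c,cv2.cvtColor(bot.camera(c),cv2.COLOR_RGB2BGR))
a=cv2.imread("pics/scene5.png")[110:250,230:370];b=cv2.imread("pics/wrist5.png")[100:420,80:440]
cv2.imwrite("pics/c5.png",np.hstack([cv2.resize(a,(400,400),interpolation=cv2.INTER_CUBIC),cv2.resize(b,(400,400))]))
E
```

```text
tool force [ 3.819 -0.571 -5.826] pos [587.003  84.163 120.249] e 554.5 y 210.2
time_s: 15.02
tcp_pos: [587.0, 84.1, 119.4]
tcp_rot: [-3.142, 0.0, 2.918]
contact_force: [0.7, 0.1, 0.3]
finger_gap: 27.9
grasp_force: 0.0
tool force [-0.627  0.205 -0.292] pos [587.035  84.066 119.357] e 554.5 y 210.1
```

View pics/c5.png

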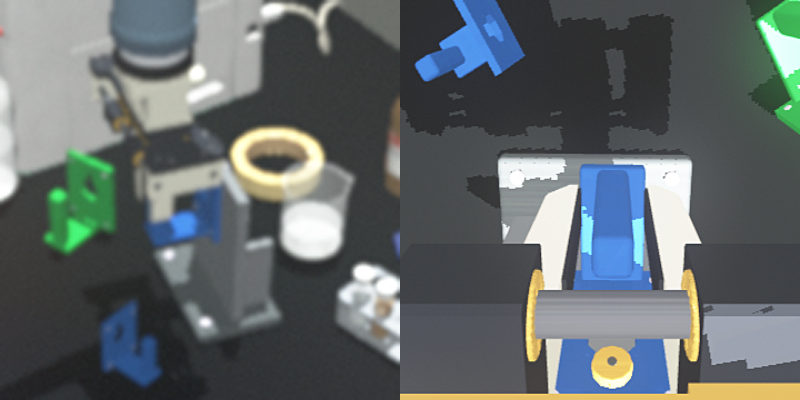

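The bracket hangs with the brass head in front of the plate at the slot's end, and the post is free between the fingers. I withdraw straight up.

```bash
python3 -m jog '[[0.35,0,0,-0.5,0],[0.35,0,0,-0.5,0],[0.35,0,0,-1,0],[0.35,0,0,-1,0],[0.35,0,0,-1,0]]'
python3 -m jog '[[0.35,0,0,-1,0],[0.35,0.5,0,-1,0],[0.35,1,0,0,0],[0.35,1,0,0,0],[0.35,1,0,0,0]]'
python3 -m jog '[[0.35,1,0,0,0],[0.35,0,0,0,0],[0.35,0,0,0,0],[0.35,0,0,0,0]]' >/dev/null
python3 - <<'E'
from h import *
a=bot.camera("wrist");C=cam("wrist");cv2.imwrite("pics/w6.png",cv2.cvtColor(a,cv2.COLOR_RGB2BGR))
h=cv2.cvtColor(a,cv2.COLOR_RGB2HSV);s=bot.read_state();print(s["tcp_pos"],s["time_s"])
# expected seat: head (632.2,73.7), plate back at panel; top of plate z=168, width 60
e=np.array([.9759,-.2182]);y=np.array([.2182,.9759])
for n,de,dy,z in[("plate top L",-6,-30,168),("plate top R",-6,30,168),("arm/post top",-56,0,154),("head",-12,0,150)]:
  p=612.9*e+209.9*y+de*e+dy*y;print(n,proj("wrist",np.append(p,z),C))
bl=cv2.inRange(h,(95,100,30),(125,255,255))
for r in range(150,300,8):
  x=np.nonzero(bl[r,150:400])[0]+150;print(r,[(int(q[0]),int(q[-1])) for q in np.split(x,np.nonzero(np.diff(x)>2)[0]+1) if len(q)>2])
br=cv2.inRange(h,(12,110,60),(35,255,255))[:,220:320];Y,X=np.nonzero(br[200:295]);print("brass",Y.mean()+200,X.mean()+220 ,Y.min()+200,Y.max()+200) if len(X) else 0
E
```

```text
time_s: 15.53
tcp_pos: [587.1, 84.1, 201.7]
tcp_rot: [3.141, 0.001, 2.918]
contact_force: [0.5, -0.0, -0.4]
finger_gap: 32.5
grasp_force: 0.0
time_s: 15.95
tcp_pos: [518.4, 99.8, 241.4]
tcp_rot: [3.141, 0.003, 2.918]
contact_force: [0.8, 0.7, -0.7]
finger_gap: 32.7
grasp_force: 0.0
[500.351 103.881 240.263] 16.3333
plate top L (np.float64(386.3646272162523), np.float64(233.3811915862127))
plate top R (np.float64(386.12996576110083), np.float64(308.8517123957884))
arm/post top (np.float64(321.42514678747455), np.float64(270.8680902412084))
head (np.float64(364.0330089751371), np.float64(271.0785502476506))
150 []
158 []
166 []
174 []
182 [(190, 203)]
190 [(182, 207)]
198 [(173, 212)]
206 [(170, 218)]
214 [(165, 190), (197, 215)]
222 [(160, 174), (202, 211)]
230 []
238 []
246 []
254 []
262 []
270 []
278 [(253, 288)]
286 [(253, 288)]
294 [(253, 288)]
```

```bash
python3 - <<'E'
from h import *
a=bot.camera("scene");cv2.imwrite("pics/s6.png",cv2.cvtColor(a,cv2.COLOR_RGB2BGR))
e=np.array([.9759,-.2182]);y=np.array([.2182,.9759]);q=lambda de,dy,z:proj("scene",np.append(612.9*e+209.9*y+de*e+dy*y,z))
h=cv2.cvtColor(a,cv2.COLOR_RGB2HSV);m=cv2.inRange(h,(95,120,30),(125,255,255))[150:215,270:315]
n,L,st,c=cv2.connectedComponentsWithStats(m)
for i in range(1,n):
  if st[i,4]>20:print(st[i]+[270,150,0,0,0],c[i]+[270,150])
pts=[q(-d,w,z) for d,w,z in((0,-30,84),(0,30,84),(0,-30,168),(0,30,168),(64,-8,84),(64,17,84),(64,-8,154),(64,8,154))]
print(np.array(pts).min(0),np.array(pts).max(0),np.array(pts))
hh=[proj("scene",[632.2,73.7,150])];print(hh)
for r in range(160,206,4):
  x=np.nonzero(m[r-150])[0]+270;print(r,(x.min(),x.max()) if len(x) else 0)
E
```

```text
[280 160  27  36 470] [293.84  182.732]
[158.831 279.941] [194.583 307.436] [[194.377 306.522]
 [181.998 298.987]
 [170.994 307.436]
 [158.831 299.576]
 [194.583 282.844]
 [189.332 279.941]
 [175.229 282.8  ]
 [171.899 280.871]]
[(np.float64(170.8493700344544), np.float64(299.2968264455926))]
160 (np.int64(298), np.int64(299))
164 (np.int64(299), np.int64(302))
168 (np.int64(303), np.int64(304))
172 (np.int64(282), np.int64(306))
176 (np.int64(282), np.int64(306))
180 (np.int64(282), np.int64(306))
184 (np.int64(282), np.int64(306))
188 (np.int64(280), np.int64(306))
192 (np.int64(282), np.int64(306))
196 0
200 0
204 0
```

The bracket's outline in the scene view is cols 280–306, rows 160–195. That matches the predicted fully hung, flat pose of 280–307, 159–195.

```bash
python3 -c "
from workcell import bot
print(bot.finish_job())"
```

```text
the job is handed in; nothing more can be done
None
```

The blue hook bracket hangs on the screw at the end of its slot, upright and flat on the panel as far as the cameras show; I released it, backed the arm clear and handed the job in at about 16.4 s, though no verdict came back.

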